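# Clamp the target carrier with the turnbuckle

## Task

Slide the grey target carrier along the clamp's base plate until its far long side lies flat against the steel stop, between the open jaws. Then turn the turnbuckle by its red-knobbed spokes, the top going away from the carrier, all the way to its end stop so that both orange pads hold the carrier. Leave the other things on the bench where they are.

Things in the scene. Friction and masses are not known exactly. Their poses are not given: they have to be found in the camera images.
- carrier: The target carrier: a loose grey block 80 mm (its x) x 120 mm (its y) x 28 mm high, 0.4 to 0.8 kg, with a steel plate of dark round spots on top. Origin at the centre of its underside. It starts on the clamp's base plate, a little askew, on the robot's side of the jaws.
- clamp: Fixed turnbuckle clamp: aluminium base plate 10 mm thick, from x -155 to +150 mm and y -115 to +115 mm. Origin on the bench under the centre of the carrier's seat; x points from the robot's side towards the stop and turnbuckle, y along the turnbuckle. A seated carrier has its origin at x = 0, y near 0, z = 10 mm of this frame.
- stop_face (a point): Centre of the face of the dark steel stop bar, at x = +40 mm, z = 20 mm of the clamp. The bar is 100 mm wide in y and stands 20 mm above the plate; the carrier's far long side goes flat against this face.
- jaw_l (a point): Top of the inner edge of the left (clamp's +y) blue jaw, beside the seat's centre. Each jaw is 22 mm thick, from z 12 to 46 mm and x -30 to +135 mm of the clamp, with a boss up to z 96 mm at x = +85 mm that holds a threaded rod of the turnbuckle. Inner edges at y = +85 and -85 mm when fully slack.
- jaw_r (a point): The same point of the right (clamp's -y) jaw.
- axis_mid (a point): Middle of the turnbuckle's axis, which is parallel to the clamp's y, at its x = +85 mm, z = 80 mm. The steel body is 116 mm long and 28 mm thick. Four steel spokes 9 mm thick, 90 degrees apart, stand out of its middle (clamp's y = 0), each with a red ball 18 mm across centred 50 mm from the axis. The space above is free.
- turnbuckle (a joint): Angle of the turnbuckle body, rad: 0 fully slack, 3.9 at its end stop. It grows (tightens) as its top turns towards the clamp's +x. At angle q, ball i leans q + i*pi/2 from straight up towards +x. Each rad moves both jaws in 5 mm; takes about 0.16 N m, up to 0.3 when the pads press; stays where left. Pads meet a centred carrier at about 3.0 rad.
- knob0 (a point): centre of red ball 0 of the turnbuckle, 50 mm from its axis
- knob1 (a point): centre of red ball 1 of the turnbuckle, 50 mm from its axis
- knob2 (a point): centre of red ball 2 of the turnbuckle, 50 mm from its axis
- knob3 (a point): centre of red ball 3 of the turnbuckle, 50 mm from its axis
- pad_left: orange sprung pad on the left jaw (clamp's +y side), 44 x 7 x 24 mm; origin at the centre of the face that presses on the carrier, at the clamp's x = 0, z = 26 mm. Faces are 150 mm apart when fully slack. Each springs back up to 8 mm into its jaw at 2 N/mm.
- pad_right: orange sprung pad on the right jaw (clamp's -y side), 44 x 7 x 24 mm; origin at the centre of the face that presses on the carrier, at the clamp's x = 0, z = 26 mm. Faces are 150 mm apart when fully slack. Each springs back up to 8 mm into its jaw at 2 N/mm.
- bottle: white plastic bottle with blue cap, 60 mm across, 130 mm tall; a bystander, loose, origin at the centre of its underside
- jar: amber glass jar with black lid, 60 mm across, 75 mm tall; a bystander, loose, origin at the centre of its underside
- tip_box: blue pipette tip box with clear lid, 85 x 120 x 57 mm; a bystander, loose, origin at the centre of its underside
- tube_rack: yellow tube rack with white caps, 60 x 160 x 57 mm; a bystander, loose, origin at the centre of its underside
- dish: clear round culture dish, 90 mm across, 16 mm tall; a bystander, loose, origin at the centre of its underside
There are look-alikes about, which are no part of the job. There is more than one size of the carrier; the one meant has the size given above.

How it is judged:
By the outcome, as a careful person would: the job done as asked, in the order asked, and still so for the second after the job is handed in, with the robot touching nothing.
It also fails if it takes over 61 s, if anything falls off the work surface, if the arm or the gripper's body presses on something with over 40 N, if the wrist force passes 120 N, or if a joint passes its speed limit or range.

## Robot

A 7-joint arm with a two-finger parallel gripper is mounted at the origin on the work surface. World frame = base frame: x ahead of the robot, y to its left, z up, the work surface at z = 0. Lengths are in m, angles in rad, forces in N, time in s.
With the tool pointing down it reaches from about 0.425 to 0.875 m from the base axis. Payload 4.7 kg.
Tool frame: the origin (TCP) lies midway between the tips of the shut fingers; the grasp point (between the pads) lies 19 mm behind it; z points along the fingers, y is the direction in which the jaws open and shut (so a half turn about z gives the same grasp; the last joint's range is limited). The gripper opens to 85 mm and grips with 20 to 120 N. Pads are 22 mm wide; open, the fingers measure 114 mm over their backs; the gripper's body (76 mm by 85 mm) begins 54 mm behind the grasp point. The pads swing forward as they close: fully open they stand 13 mm farther back than shut.
Start: joints at [-1.09, 0.321, -0.07, 1.45, 0.023, 1.371, -0.057], TCP at [0.293, 0.58, 0.203] pointing down, gripper open.
Joint ranges: [-2.86, 2.86], [-0.3, 2.09], [-1.38, 1.24], [0.06, 2.45], [-1.56, 4.7], [0.09, 2.05], [-2.69, 2.69]. Speed limits (rad/s): [2.57, 2.57, 3.14, 3.14, 3.14, 3.14, 3.14].

## Interface

Orientations are given as a unit quaternion [w, x, y, z].
In Python, from bench import ctrl gives the robot as it stands.
- The arm moves only by the tool carry_out, never from a script. Its argument "rows" is a list that holds one entry, the list of rows, each a list of 7 numbers: the shift along the tool's x, y, z normalised to -1 to 1, where 1 is 400 mm, then the turn, a rotation vector about the tool's x, y, z normalised to -1 to 1, where 1 is 30 degrees, then the closure, from -1 (fully open) to 1 (shut), so that 0 is half open. In form: [[[tx, ty, tz, wx, wy, wz, jaw], ...]]. A call has 1 to 8 rows; each row is the pose to reach, as a shift and turn from the pose commanded when the call began, along the tool's axes at that moment; what a row does not reach only later rows make up. A row lasts 1/8 s, in which the tool goes at most 62.5 mm and 10.7 degrees, less where a joint would pass 70% of its speed; a pose out of reach is approached as far as the arm can. A call with a number of a shift or a turn outside -1 to 1 is refused whole. A call with a gripper value outside its range is refused whole. The fingers move at their own pace and stop on an object; the grip force is fixed at half the most. Time passes only in rows, so rows that repeat a pose let the fingers close. It gives the time, the measured TCP pose, the force and the opening at its end, in the units of the state.
- ctrl.get_obs(): the state, without advancing time (a new reading comes with each control period).
- ctrl.snapshot(name): name is "scene" or "top" or "wrist"; returns a dict with "pixels" (480x640x3 uint8, blue, green, red), "K" (3x3 intrinsics, pixels), "extrinsics" (4x4, takes a point from world to camera coordinates); the wrist camera has in their place "tool_from_camera" (4x4, takes a point from camera to tool coordinates, whose origin is the TCP and whose axes are the flange's). Camera axes: x right, y up, looking along -z (the intrinsics and any distortion apply to the point x, -y, -z); pixel columns grow to the right and rows downward; lengths in m; the calibration is good to about 2 mm. A picture is of the moment at which its call begins: read the wrist's pose just before it. There is no depth.
- ctrl.sign_off(): hands the job in, once; it reports no verdict.
The state is a dict: "clock": time; "q": joint angles; "qd": joint speeds; "tau": joint torques, N m; "tcp_pos": TCP position; "tcp_rot": TCP orientation; "contact_force": force on the tool from outside, world axes, zero at the start; "moment": the same for the moment, N m; "gripper_width": finger opening in m.
Only numpy, scipy, OpenCV 4.12 (cv2) and the standard library are available. Lean on these libraries where they do the work, as an engineer would, in place of code of your own. Each camera call takes 0.05 s, during which the arm holds its last target. There are 200 camera calls.

## Working session

There is one attempt and no reset: what is moved stays moved. The work goes in short steps, Python scripts to look and compute and a tool call to move; the robot and the scene stay as the last step left them, time stands still between calls to the robot, and variables do not carry over. Pictures are saved under pics/ and viewed, about 8 in all and at most 12, crops included, and the job is handed in when it is done.

Besides the shell and the picture viewer there is one more tool, called as name(argument=value, ...) on one line, values as JSON. carry_out: Moves the arm, as the interface text tells. Its arguments: {"type":"object","properties":{"rows":{"type":"array"}},"required":["rows"]}

```bash
mkdir -p pics; ls; python3 - <<'E'
from bench import ctrl
import cv2
print(ctrl.get_obs())
for n in("scene","top"):
    s=ctrl.snapshot(n); cv2.imwrite(f"pics/{n}0.png",s["pixels"]); print(n,s["K"],s["extrinsics"],[k for k in s])
E
```

```text
pics
{'clock': 0.0, 'q': array([-1.08989037,  0.32180334, -0.07010253,  1.45169965,  0.02260585,
        1.37082451, -0.05692537]), 'qd': array([-0.00074895,  0.00142329,  0.0014764 ,  0.00041782, -0.00073428,
       -0.00129797,  0.00058507]), 'tau': array([ 3.75592208e-04, -4.93583179e+01, -3.82345431e-01, -3.14326715e+01,
        1.28256818e-02,  1.13594267e-02, -8.01539869e-06]), 'tcp_pos': array([0.29228626, 0.57988785, 0.20162411]), 'tcp_rot': array([-1.75384014e-04,  2.31277872e-01,  9.72887248e-01, -9.57814622e-04]), 'contact_force': array([-0.13112531,  0.66624729, -0.35256133]), 'moment': array([-0.049675  ,  0.00588234, -0.00071031]), 'gripper_width': 0.08502643629453127}
scene [[480.74553703   0.         325.15621895]
 [  0.         480.74553703 242.3507085 ]
 [  0.           0.           1.        ]] [[-0.85172461  0.52370298  0.01733142  0.4384329 ]
 [-0.3952066  -0.66375941  0.63500802  0.14032769]
 [ 0.34405949  0.53400247  0.7723111  -1.5476506 ]
 [ 0.          0.          0.          1.        ]] ['pixels', 'K', 'extrinsics']
top [[562.2474631    0.         325.1720164 ]
 [  0.         562.2474631  231.99990033]
 [  0.           0.           1.        ]] [[ 2.97755650e-04 -9.99826312e-01 -1.86348185e-02  1.06540487e-02]
 [ 9.94625514e-01 -1.63329727e-03  1.03524966e-01 -5.00288342e-01]
 [-1.03537421e-01 -1.85654911e-02  9.94452274e-01 -1.34996037e+00]
 [ 0.00000000e+00  0.00000000e+00  0.00000000e+00  1.00000000e+00]] ['pixels', 'K', 'extrinsics']
```

View pics/scene0.png

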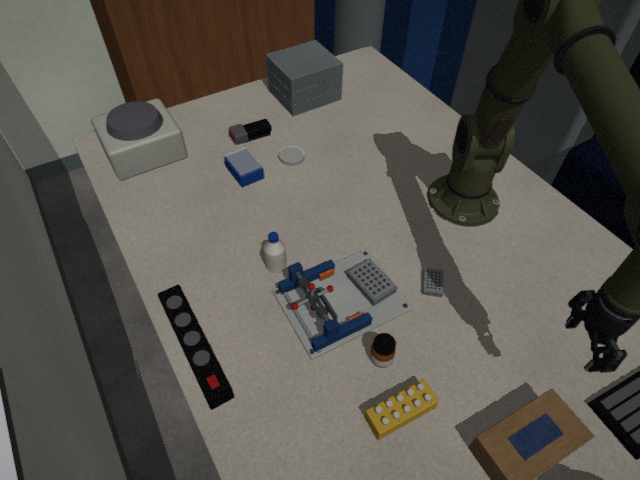

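View pics/top0.png

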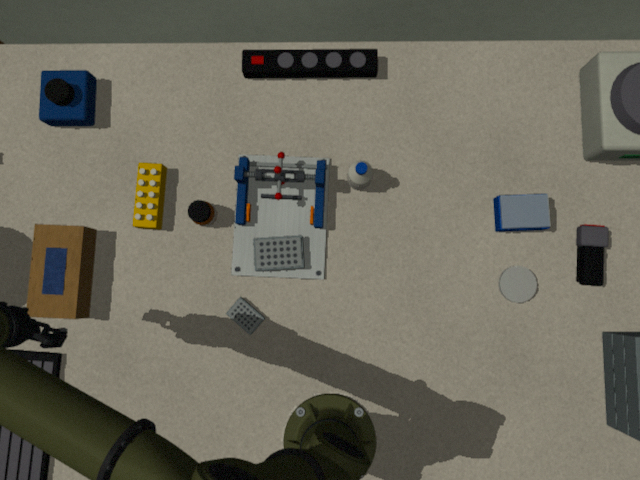

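The carrier is the big spotted block on the base plate at top (280,253). The look-alike is the smaller spotted block lying on the bare bench at top (245,315). I'll check the choice in a close crop.

```bash
cat > h.py <<'E'
import numpy as np, cv2
from bench import ctrl
from scipy.spatial.transform import Rotation as R
def rot(o): return R.from_quat(np.r_[o["tcp_rot"][1:],o["tcp_rot"][0]])
def shot(n):
    o=ctrl.get_obs(); s=ctrl.snapshot(n); K=s["K"]
    if n=="wrist":
        T=np.eye(4);T[:3,:3]=rot(o).as_matrix();T[:3,3]=o["tcp_pos"]
        E=np.linalg.inv(T@s["tool_from_camera"])
    else: E=s["extrinsics"]
    return s["pixels"],K,E
def proj(p,K,E):
    c=np.atleast_2d(p)@E[:3,:3].T+E[:3,3]; c=c*[1,-1,-1]
    u=c@K.T; return u[:,:2]/u[:,2:]
def unproj(uv,z,K,E):
    uv=np.atleast_2d(uv); d=np.c_[uv,np.ones(len(uv))]@np.linalg.inv(K).T*[1,-1,-1]
    d=d@E[:3,:3]; c=-E[:3,:3].T@E[:3,3]
    return c+d*((z-c[2])/d[:,2])[:,None]
E
python3 - <<'E'
from h import *
im,K,E=shot("top")
c=im[140:290,220:390]; cv2.imwrite("pics/c1.png",cv2.resize(c,None,fx=4,fy=4,interpolation=cv2.INTER_CUBIC))
np.savez("top.npz",K=K,E=E)
E
```

```text
(no output)
```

View pics/c1.png

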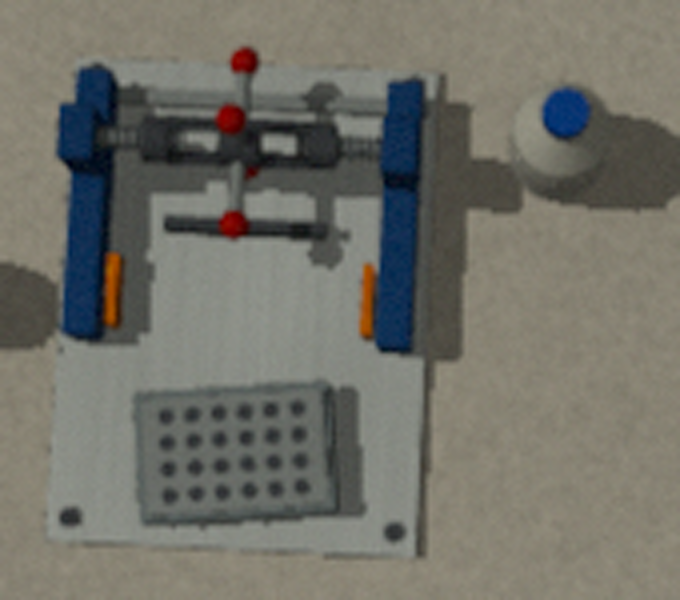

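The crop shows the 4x6-spot carrier on the plate at crop (235,452), with top corners near (135,395), (328,380), (337,513) and (143,523). The jaws are open, and the red balls are at (244,62), (231,120) and (233,224). Next I'll fit the poses.

```bash
python3 - <<'E'
from h import *
d=np.load("top.npz");K,E=d["K"],d["E"]
f=lambda a:np.array(a)/4.+[220,140]-0.4
pl=unproj(f([(48,540),(418,556),(438,72),(82,65)]),.01,K,E)[:,:2]
ca=unproj(f([(143,523),(337,513),(328,380),(135,395)]),.038,K,E)[:,:2]
def fit(m,p):
    m=np.array(m)/1000.;c=p.mean(0);q=p-c;n=m-m.mean(0)
    a=np.arctan2((n[:,0]*q[:,1]-n[:,1]*q[:,0]).sum(),(n*q).sum())
    Rm=np.array([[np.cos(a),-np.sin(a)],[np.sin(a),np.cos(a)]]);t=c-Rm@m.mean(0)
    print("yaw",np.degrees(a),"t",t,"res mm",((m@Rm.T+t-p)*1000).round(1).tolist());return a,t,Rm
a,t,Rm=fit([(-155,115),(-155,-115),(150,-115),(150,115)],pl)
b,u,_=fit([(-40,60),(-40,-60),(40,-60),(40,60)],ca)
print("carrier in clamp",Rm.T@(u-t),np.degrees(b-a))
# check: jaw tops near edge (x-30,z46, y 85..107), stop, knobs
def cl(x,y,z): return np.r_[Rm@[x/1000,y/1000]+t,z/1000]
for n,p in dict(jawlN=(-30,85,46),jawrN=(-30,-85,46),stopL=(40,50,30),stopR=(40,-50,30),axis=(85,0,80),bossL=(85,96,96)).items():
    print(n,((proj(cl(*p),K,E)[0]-[220,140]+.4)*4).round())
for q in np.arange(0,1.6,.1):
    print(round(q,1),[((proj(cl(85+50*np.sin(q+i*np.pi/2),0,80+50*np.cos(q+i*np.pi/2)),K,E)[0]-[220,140]+.4)*4).round().tolist() for i in range(4)])
E
```

```text
yaw -2.440623204057242 t [0.54465787 0.11995405] res mm [[-2.1, 0.2], [-2.0, -1.6], [-0.1, -2.1], [4.3, 3.5]]
yaw 3.8285253402723183 t [0.44876933 0.12301774] res mm [[-1.4, 1.5], [0.7, -1.0], [-0.1, -1.5], [0.8, 1.0]]
carrier in clamp [-0.09593203 -0.00102241] 6.2691485443295605
jawlN [ 98. 337.]
jawrN [379. 349.]
stopL [166. 230.]
stopR [328. 236.]
axis [242. 144.]
bossL [ 77. 133.]
0.0 [[234.0, 127.0], [247.0, 62.0], [250.0, 161.0], [238.0, 227.0]]
0.1 [[234.0, 118.0], [248.0, 64.0], [250.0, 169.0], [237.0, 225.0]]
0.2 [[235.0, 110.0], [248.0, 68.0], [249.0, 176.0], [237.0, 223.0]]
0.3 [[236.0, 102.0], [249.0, 71.0], [249.0, 184.0], [236.0, 219.0]]
0.4 [[236.0, 95.0], [250.0, 76.0], [248.0, 191.0], [235.0, 215.0]]
0.5 [[237.0, 88.0], [250.0, 81.0], [247.0, 197.0], [235.0, 210.0]]
0.6 [[238.0, 82.0], [250.0, 87.0], [247.0, 203.0], [234.0, 204.0]]
0.7 [[239.0, 76.0], [251.0, 93.0], [246.0, 209.0], [234.0, 198.0]]
0.8 [[240.0, 71.0], [251.0, 100.0], [245.0, 214.0], [233.0, 191.0]]
0.9 [[241.0, 67.0], [251.0, 107.0], [244.0, 218.0], [233.0, 184.0]]
1.0 [[242.0, 64.0], [251.0, 115.0], [243.0, 222.0], [233.0, 176.0]]
1.1 [[243.0, 62.0], [251.0, 123.0], [242.0, 225.0], [233.0, 167.0]]
1.2 [[243.0, 60.0], [251.0, 131.0], [241.0, 227.0], [233.0, 159.0]]
1.3 [[244.0, 60.0], [251.0, 139.0], [241.0, 228.0], [233.0, 150.0]]
1.4 [[245.0, 60.0], [251.0, 147.0], [240.0, 228.0], [233.0, 141.0]]
1.5 [[246.0, 61.0], [251.0, 155.0], [239.0, 228.0], [234.0, 133.0]]
```

```bash
cat >> h.py <<'E'
YAW=np.radians(-2.4); T0=np.array([.5447,.1205,0])
RC=R.from_euler("z",YAW)
def world(p): return RC.apply(np.array(p)/1000.)+T0
def goal(p,tilt=0,o=None):
    "clamp mm of the TCP, tilt deg (tips towards robot) -> normalised row"
    o=o or ctrl.get_obs(); r=rot(o)
    G=RC*R.from_euler("y",tilt,degrees=True)*R.from_matrix([[-1,0,0],[0,1,0],[0,0,-1]])
    s=r.inv().apply(world(p)-o["tcp_pos"])/.4; w=np.degrees((r.inv()*G).as_rotvec())/30
    return np.r_[s,w].round(3).tolist()
def where(o=None):
    o=o or ctrl.get_obs()
    print("t",round(o["clock"],2),"clamp mm",(RC.inv().apply(o["tcp_pos"]-T0)*1000).round(1),"F",RC.inv().apply(o["contact_force"]).round(1),"w",round(o["gripper_width"],4),"q",o["q"].round(2))
E
python3 -c "
from h import *
where(); print(goal((-110,0,200)))"
```

```text
t 0.15 clamp mm [-271.4  448.6  201.9] F [ 0.   0.1 -0.1] w 0.0851 q [-1.09  0.32 -0.07  1.45  0.02  1.37 -0.06]
[-0.83, -0.856, 0.006, -0.003, -0.0, -0.811]
```

carry_out(rows=[[[-0.83,-0.856,0.006,0,0,-0.811,-1],[-0.83,-0.856,0.006,0,0,-0.811,-1],[-0.83,-0.856,0.006,0,0,-0.811,-1],[-0.83,-0.856,0.006,0,0,-0.811,-1],[-0.83,-0.856,0.006,0,0,-0.811,-1],[-0.83,-0.856,0.006,0,0,-0.811,-1],[-0.83,-0.856,0.006,0,0,-0.811,-1],[-0.83,-0.856,0.006,0,0,-0.811,-1]]])

```text
clock: 1.15
tcp_pos: [0.4354, 0.1219, 0.2003]
tcp_rot: [0.0, 0.023, 1.0, 0.0]
contact_force: [-0.7, 1.3, 0.5]
gripper_width: 0.0856
```

```bash
python3 -c "
from h import *
where(); print(goal((-110,0,200)),goal((-172,0,90),20))"
```

```text
t 1.15 clamp mm [-109.3   -3.2  200.3] F [-0.7  1.3  0.5] w 0.0856 q [-0.6  -0.11  0.25  1.93  0.03  1.32  1.17]
[0.002, 0.008, 0.001, 0.0, 0.001, -0.007] [0.157, 0.007, 0.276, 0.001, 0.667, -0.007]
```

carry_out(rows=[[[0.157,0.007,0.1,0,0.667,-0.007,-1],[0.157,0.007,0.1,0,0.667,-0.007,-1],[0.157,0.007,0.1,0,0.667,-0.007,-1],[0.157,0.007,0.1,0,0.667,-0.007,-1],[0.157,0.007,0.1,0,0.667,-0.007,-1]]])

```text
clock: 1.78
tcp_pos: [0.3725, 0.1311, 0.1616]
tcp_rot: [-0.172, 0.018, 0.985, 0.004]
contact_force: [-0.7, -0.3, 1.3]
gripper_width: 0.0856
```

```bash
python3 -c "
from h import *
where()
im,K,E=shot('wrist'); cv2.imwrite('pics/w1.png',im); np.savez('w1.npz',K=K,E=E)
print(goal((-172,0,90),20),goal((-172,0,10),20))"
```

```text
t 1.77 clamp mm [-172.5    3.4  161.6] F [-0.6 -0.4  1.3] w 0.0856 q [-0.58  0.08  0.3   1.87 -0.13  1.52  1.29]
[-0.062, -0.009, 0.168, 0.002, 0.006, 0.009] [-0.13, -0.01, 0.356, 0.002, 0.006, 0.009]
```

View pics/w1.png

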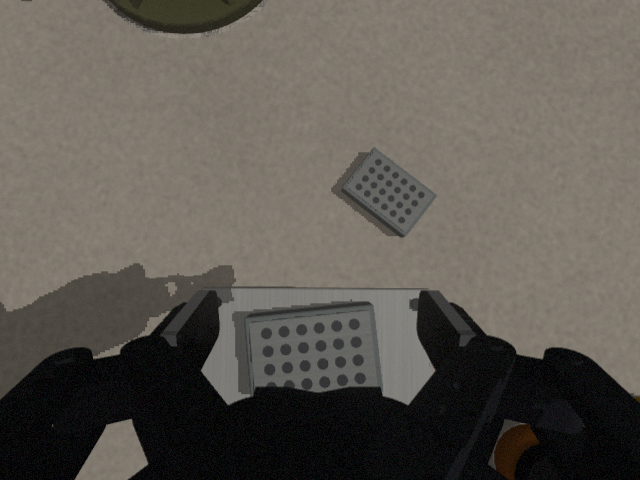

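The wrist view shows the near side of the carrier, with top corners at (248,317) and (372,303), the near plate edge along row 288, and the small look-alike at (388,193), well clear.

```bash
python3 -c "
from h import *
d=np.load('w1.npz');K,E=d['K'],d['E']
for uv,z in (([(248,317),(372,303)],.038),([(210,288),(423,290)],.01),([(345,190),(403,237),(435,197)],.02)):
  p=unproj(uv,z,K,E); print((RC.inv().apply(p-T0)*1000).round(1).tolist())"
```

```text
[[-130.4, -61.4, 38.0], [-143.5, 51.9, 38.0]]
[[-154.5, -105.7, 10.0], [-153.3, 107.8, 10.0]]
[[-252.4, 28.9, 20.0], [-205.7, 85.9, 20.0], [-245.8, 118.4, 20.0]]
```

carry_out(rows=[[[-0.062,-0.009,0.168,0,0,0.009,-1],[-0.062,-0.009,0.168,0,0,0.009,-1],[-0.1,-0.01,0.27,0,0,0.009,-1],[-0.13,-0.01,0.356,0,0,0.009,-1],[-0.13,-0.01,0.356,0,0,0.009,-1]]])

```text
clock: 2.45
tcp_pos: [0.371, 0.1267, 0.0088]
tcp_rot: [-0.175, 0.021, 0.984, 0.003]
contact_force: [0.3, 0.0, 1.0]
gripper_width: 0.0855
```

```bash
python3 -c "
from h import *
where();
for x in (-150,-130,-110): print(goal((x,0,10),20))"
```

```text
t 2.45 clamp mm [-173.8   -1.1    8.8] F [0.3 0.  1. ] w 0.0855 q [-0.55  0.27  0.3   2.   -0.19  1.22  1.37]
[-0.055, 0.003, -0.023, -0.003, -0.006, -0.003]
[-0.102, 0.003, -0.041, -0.003, -0.006, -0.003]
[-0.149, 0.003, -0.058, -0.003, -0.006, -0.003]
```

carry_out(rows=[[[-0.03,0,-0.013,0,0,0,-1],[-0.055,0.003,-0.023,0,0,0,-1],[-0.075,0.003,-0.03,0,0,0,-1],[-0.095,0.003,-0.038,0,0,0,-1],[-0.115,0.003,-0.045,0,0,0,-1],[-0.132,0.003,-0.052,0,0,0,-1],[-0.149,0.003,-0.058,0,0,0,-1],[-0.149,0.003,-0.058,0,0,0,-1]]])

```text
clock: 3.45
tcp_pos: [0.4367, 0.1252, 0.01]
tcp_rot: [-0.174, 0.021, 0.985, 0.003]
contact_force: [0.6, -0.1, 0.5]
gripper_width: 0.0855
```

```bash
python3 -c "
from h import *
where(); print(goal((-114,0,8),0));
im,K,E=shot('top'); im2=im[130:290,220:390];cv2.imwrite('pics/t2.png',cv2.resize(im2,None,fx=3.7,fy=3.7,interpolation=cv2.INTER_CUBIC))"
```

```text
t 3.45 clamp mm [-1.081e+02  1.000e-01  1.000e+01] F [ 0.6 -0.1  0.5] w 0.0855 q [-0.51  0.39  0.31  1.85 -0.21  1.27  1.42]
[0.012, -0.0, 0.01, -0.002, -0.667, -0.003]
```

View pics/t2.png

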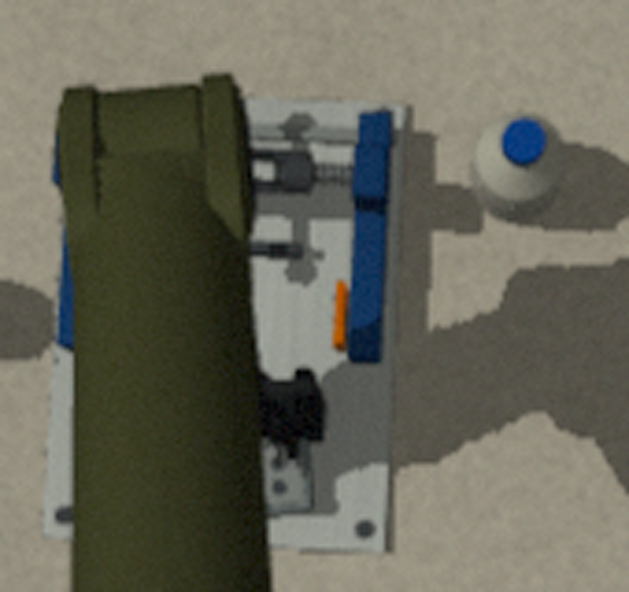

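The top view is mostly hidden by the arm. The carrier's near right corner, at crop (310,510), seems to be where it started, even though the TCP has advanced 64 mm. I'll check with the wrist camera.

```bash
python3 -c "
from h import *
im,K,E=shot('wrist');im2,_,_=shot('scene'); 
c=cv2.resize(im2[230:370,250:450],(480,336),interpolation=cv2.INTER_CUBIC)
o=np.zeros((576,480,3),np.uint8);o[:240]=cv2.resize(im[160:],(480,240));o[240:]=c
cv2.imwrite('pics/w3.png',o)"
```

```text
(no output)
```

View pics/w3.png

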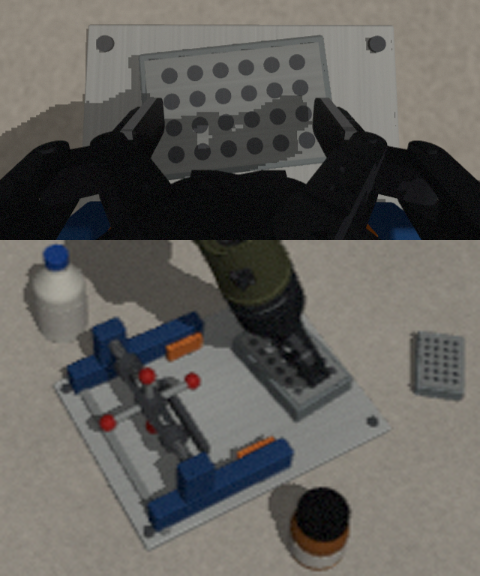

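The carrier has not moved: the fingers passed above it without contact, so the open tips are higher than I assumed. I'll check the tip geometry against the wrist picture.

```bash
python3 -c "
from h import *
s=ctrl.snapshot('wrist');K=s['K'];E=np.linalg.inv(s['tool_from_camera']);print(s['tool_from_camera'].round(4))
for z in (0,-13,-32):
  for x in (11,-11):
    print(z,x,proj([[x/1e3,y/1e3,z/1e3] for y in (-57,-42.5,42.5,57)],K,E).round().tolist())
where()
im=cv2.imread('pics/w1.png');g=cv2.cvtColor(im,6);c=cv2.convertScaleAbs(im[270:400,100:540],alpha=2.5,beta=25);cv2.imwrite('pics/w1c.png',cv2.resize(c,None,fx=1.8,fy=1.8))"
```

```text
[[-3.000e-04  9.639e-01  2.664e-01  6.860e-02]
 [ 1.000e+00  2.000e-04  6.000e-04 -1.500e-03]
 [ 5.000e-04  2.664e-01 -9.639e-01 -1.718e-01]
 [ 0.000e+00  0.000e+00  0.000e+00  1.000e+00]]
0 11 [[216.0, 257.0], [243.0, 257.0], [399.0, 257.0], [426.0, 257.0]]
0 -11 [[219.0, 294.0], [245.0, 294.0], [396.0, 294.0], [422.0, 294.0]]
-13 11 [[208.0, 265.0], [237.0, 265.0], [405.0, 265.0], [434.0, 265.0]]
-13 -11 [[212.0, 304.0], [240.0, 304.0], [402.0, 304.0], [430.0, 304.0]]
-32 11 [[195.0, 279.0], [227.0, 279.0], [416.0, 279.0], [448.0, 279.0]]
-32 -11 [[200.0, 323.0], [230.0, 323.0], [412.0, 323.0], [443.0, 323.0]]
t 3.65 clamp mm [-108.9    0.2   10.1] F [-1.3  0.1  0.2] w 0.0855 q [-0.52  0.39  0.31  1.85 -0.21  1.27  1.42]
```

View pics/w1c.png

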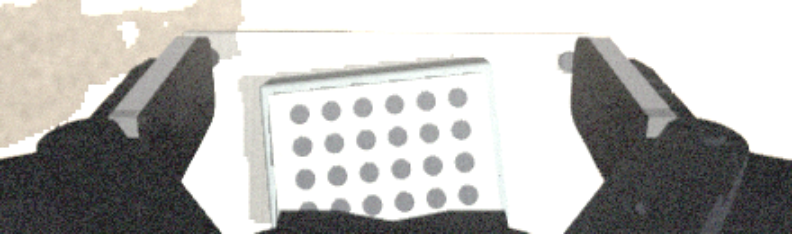

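The tip edges in the wrist picture project about 35–40 mm behind the TCP when fully open. That explains why they passed over the block. I'll retreat, close the fingers partly so the tips reach the TCP, and push again.

```bash
python3 -c "
from h import *
for p in ((-112,0,80),(-180,0,80),(-180,0,18)): print(goal(p,20))"
```

```text
[0.067, -0.001, -0.161, -0.001, -0.001, -0.002]
[0.227, -0.001, -0.103, -0.001, -0.001, -0.002]
[0.174, -0.001, 0.042, -0.001, -0.001, -0.002]
```

carry_out(rows=[[[0.067,0,-0.161,0,0,0,0],[0.067,0,-0.161,0,0,0,0.5],[0.227,0,-0.103,0,0,0,0.5],[0.227,0,-0.103,0,0,0,0.5],[0.227,0,-0.103,0,0,0,0.5],[0.174,0,0.042,0,0,0,0.5],[0.174,0,0.042,0,0,0,0.5],[0.174,0,0.042,0,0,0,0.5]]])

```text
clock: 4.65
tcp_pos: [0.3665, 0.1284, 0.0192]
tcp_rot: [-0.173, 0.022, 0.985, 0.003]
contact_force: [0.6, 0.3, 0.1]
gripper_width: 0.0212
```

```bash
python3 -c "
from h import *
where()
s=ctrl.snapshot('wrist');cv2.imwrite('pics/w4.png',s['pixels'])
for x in (-165,-150,-140,-130,-120,-110): print(goal((x,0,18),20))"
```

```text
t 4.65 clamp mm [-178.3    0.5   19.2] F [0.5 0.4 0.1] w 0.0212 q [-0.57  0.24  0.3   2.01 -0.18  1.24  1.36]
[-0.032, -0.002, -0.007, 0.001, 0.004, -0.003]
[-0.067, -0.002, -0.02, 0.001, 0.004, -0.003]
[-0.09, -0.002, -0.028, 0.001, 0.004, -0.003]
[-0.114, -0.002, -0.037, 0.001, 0.004, -0.003]
[-0.137, -0.002, -0.045, 0.001, 0.004, -0.003]
[-0.161, -0.002, -0.054, 0.001, 0.004, -0.003]
```

View pics/w4.png

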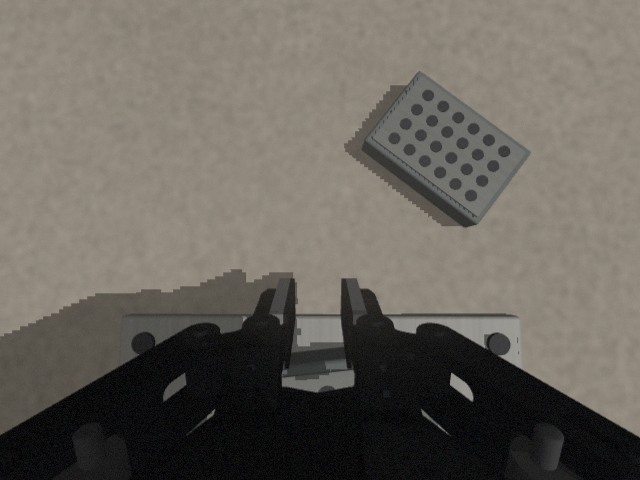

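The wrist picture shows the half-shut tips at about (290,280) and (345,280), again some 30 mm short of the nominal TCP. The block's near edge is at row 350. I'll probe the bench to get the true tip height.

carry_out(rows=[[[0.009,0,0.024,0,0,0,0.5],[0.01,0,0.028,0,0,0,0.5],[0.012,0,0.033,0,0,0,0.5],[0.012,0,0.033,0,0,0,0.5]]])

```text
clock: 5.2
tcp_pos: [0.3561, 0.1288, 0.0075]
tcp_rot: [-0.174, 0.021, 0.985, 0.003]
contact_force: [0.0, -0.2, -0.3]
gripper_width: 0.0216
```

```bash
python3 -c "
from h import *
where()
for p in ((-178,0,2),(-178,0,-1)): print(goal(p,20))"
```

```text
t 5.2 clamp mm [-188.8    0.4    7.5] F [ 0.  -0.1 -0.3] w 0.0216 q [-0.57  0.24  0.3   2.04 -0.19  1.21  1.36]
[-0.03, -0.001, 0.004, -0.001, -0.0, -0.002]
[-0.033, -0.001, 0.011, -0.001, -0.0, -0.002]
```

carry_out(rows=[[[-0.03,0,0.004,0,0,0,0.5],[-0.033,0,0.011,0,0,0,0.5],[-0.033,0,0.011,0,0,0,0.5]]])

```text
clock: 5.58
tcp_pos: [0.3668, 0.1281, -0.0017]
tcp_rot: [-0.174, 0.021, 0.984, 0.003]
contact_force: [0.4, -0.5, 0.3]
gripper_width: 0.0215
```

```bash
python3 -c "
from h import *
where()
for p in ((-178,0,-5),(-178,0,-8),(-178,0,-11)): print(goal(p,20))"
```

```text
t 5.58 clamp mm [-1.78e+02  1.00e-01 -1.70e+00] F [ 0.4 -0.5  0.3] w 0.0215 q [-0.56  0.28  0.3   2.02 -0.2   1.2   1.37]
[-0.003, -0.0, 0.008, -0.002, -0.002, -0.003]
[-0.006, -0.0, 0.015, -0.002, -0.002, -0.003]
[-0.008, -0.0, 0.022, -0.002, -0.002, -0.003]
```

No contact with the TCP already 2 mm below bench level. So the real tips are roughly 25–30 mm short of the reported TCP. I'll push with the TCP at z≈-5.

```bash
python3 -c "
from h import *
for x in (-170,-162,-155,-148,-141,-134,-127): print(goal((x,0,-6),20))"
```

```text
[-0.023, -0.0, 0.003, -0.002, -0.002, -0.003]
[-0.041, -0.0, -0.004, -0.002, -0.002, -0.003]
[-0.058, -0.0, -0.01, -0.002, -0.002, -0.003]
[-0.074, -0.0, -0.016, -0.002, -0.002, -0.003]
[-0.091, -0.0, -0.022, -0.002, -0.002, -0.003]
[-0.107, -0.0, -0.028, -0.002, -0.002, -0.003]
[-0.124, -0.0, -0.034, -0.002, -0.002, -0.003]
```

carry_out(rows=[[[-0.023,0,0.003,0,0,0,0.5],[-0.041,0,-0.004,0,0,0,0.5],[-0.058,0,-0.01,0,0,0,0.5]]])

```text
clock: 5.95
tcp_pos: [0.3896, 0.1274, -0.0056]
tcp_rot: [-0.175, 0.021, 0.984, 0.003]
contact_force: [-3.3, 0.9, -0.4]
gripper_width: 0.0218
```

```bash
python3 -c "
from h import *
where()
for x in (-148,-141,-134,-127): print(goal((x,0,-6),20))
s=ctrl.snapshot('wrist');cv2.imwrite('pics/w5.png',s['pixels'])"
```

```text
t 5.95 clamp mm [-155.3    0.4   -5.6] F [-3.4  0.8 -0.4] w 0.0218 q [-0.55  0.33  0.3   1.97 -0.21  1.21  1.39]
[-0.017, -0.001, -0.005, -0.001, -0.005, -0.002]
[-0.034, -0.001, -0.011, -0.001, -0.005, -0.002]
[-0.05, -0.001, -0.017, -0.001, -0.005, -0.002]
[-0.067, -0.001, -0.023, -0.001, -0.005, -0.002]
```

A steady 3.4 N reaction along -x looks like sliding friction of the carrier. I'll keep going.

carry_out(rows=[[[-0.017,0,-0.005,0,0,0,0.5],[-0.034,0,-0.011,0,0,0,0.5],[-0.05,0,-0.017,0,0,0,0.5],[-0.067,0,-0.023,0,0,0,0.5],[-0.084,0,-0.029,0,0,0,0.5],[-0.1,0,-0.035,0,0,0,0.5]]])

```text
clock: 6.75
tcp_pos: [0.4329, 0.1253, -0.0059]
tcp_rot: [-0.174, 0.021, 0.985, 0.003]
contact_force: [-4.3, -0.2, 2.6]
gripper_width: 0.0211
```

```bash
python3 -c "
from h import *
where()
im,K,E=shot('wrist');im2,_,_=shot('scene'); 
c=cv2.resize(im2[230:370,250:450],(480,336),interpolation=cv2.INTER_CUBIC)
o=np.zeros((576,480,3),np.uint8);o[:240]=cv2.resize(im[160:],(480,240));o[240:]=c
cv2.imwrite('pics/w6.png',o)
print(goal((-112,0,-9),0), goal((-118,0,-9),0))"
```

```text
t 6.75 clamp mm [-1.119e+02  1.000e-01 -5.900e+00] F [-4.3 -0.3  2.6] w 0.0211 q [-0.52  0.4   0.31  1.87 -0.22  1.24  1.42]
[0.001, -0.0, 0.008, -0.001, -0.662, -0.003] [0.015, -0.0, 0.013, -0.001, -0.662, -0.003]
```

View pics/w6.png

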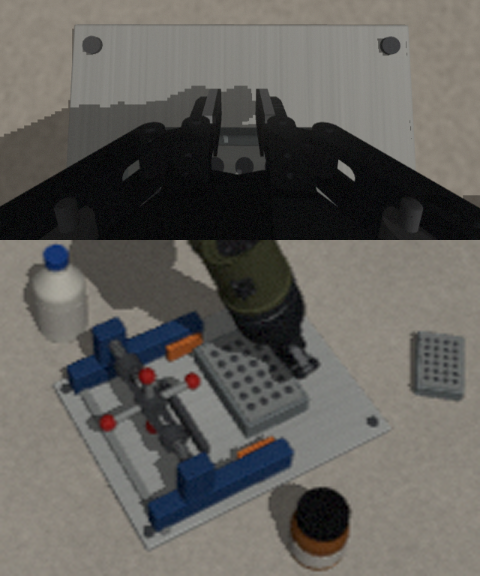

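The carrier has slid about 45 mm and squared up, with nothing else disturbed. Now I'll bring the tool upright and push the rest of the way.

carry_out(rows=[[[0.008,0,0.01,0,-0.33,0,0.5],[0.008,0,0.014,0,-0.662,0,0.5],[0.008,0,0.014,0,-0.662,0,0.5]]])

```text
clock: 7.22
tcp_pos: [0.4241, 0.1256, -0.0107]
tcp_rot: [-0.001, 0.02, 1.0, 0.0]
contact_force: [0.3, -0.0, -0.3]
gripper_width: 0.0217
```

```bash
python3 -c "
from h import *
where()
for x in (-95,-60,-51): print(goal((x,0,-11),0))"
```

```text
t 7.22 clamp mm [-1.207e+02  1.000e-01 -1.070e+01] F [ 0.3 -0.  -0.3] w 0.0217 q [-0.65  0.12  0.32  2.18 -0.05  0.86  1.23]
[-0.064, -0.0, 0.001, 0.0, -0.005, 0.002]
[-0.152, -0.0, 0.0, 0.0, -0.005, 0.002]
[-0.174, -0.0, 0.0, 0.0, -0.005, 0.002]
```

carry_out(rows=[[[-0.035,0,0,0,0,0,0.5],[-0.06,0,0,0,0,0,0.5],[-0.078,0,0,0,0,0,0.5],[-0.094,0,0,0,0,0,0.5],[-0.11,0,0,0,0,0,0.5],[-0.126,0,0,0,0,0,0.5],[-0.14,0,0,0,0,0,0.5],[-0.152,0,0,0,0,0,0.5]]])

```text
clock: 8.22
tcp_pos: [0.4887, 0.1229, -0.0104]
tcp_rot: [-0.001, 0.022, 1.0, -0.001]
contact_force: [-2.3, 0.0, -1.4]
gripper_width: 0.0217
```

```bash
python3 -c "
from h import *
where()
for x in (-57,-55,-53): print(goal((x,0,-11),0))"
```

```text
t 8.22 clamp mm [-56.1   0.  -10.4] F [-2.3 -0.1 -1.4] w 0.0217 q [-0.6   0.24  0.34  2.04 -0.1   0.88  1.31]
[0.002, -0.0, 0.001, -0.002, -0.005, -0.002]
[-0.003, -0.0, 0.001, -0.002, -0.005, -0.002]
[-0.008, -0.0, 0.001, -0.002, -0.005, -0.002]
```

carry_out(rows=[[[-0.004,0,0,0,0,0,0.5],[-0.008,0,0,0,0,0,0.5],[-0.012,0,0,0,0,0,0.5]]])

```text
clock: 8.6
tcp_pos: [0.4931, 0.1229, -0.0102]
tcp_rot: [-0.001, 0.021, 1.0, -0.0]
contact_force: [-3.1, -0.2, -1.3]
gripper_width: 0.0213
```

```bash
python3 -c "
from h import *
where()"
```

```text
t 8.6 clamp mm [-51.6   0.2 -10.2] F [-3.1 -0.3 -1.3] w 0.0213 q [-0.6   0.25  0.34  2.03 -0.1   0.89  1.32]
```

Not pressing on the stop yet; the force is still at friction level. Continuing in small steps.

carry_out(rows=[[[-0.003,0,0,0,0,0,0.5],[-0.006,0,0,0,0,0,0.5],[-0.009,0,0,0,0,0,0.5]]])

```text
clock: 8.98
tcp_pos: [0.4942, 0.1228, -0.0103]
tcp_rot: [-0.004, 0.021, 1.0, -0.001]
contact_force: [-12.1, 1.1, 8.3]
gripper_width: 0.0213
```

```bash
python3 -c "
from h import *
where()"
```

```text
t 8.97 clamp mm [-50.6   0.2 -10.3] F [-12.1   0.6   8.3] w 0.0213 q [-0.6   0.25  0.34  2.02 -0.11  0.89  1.32]
```

carry_out(rows=[[[-0.002,0,0,0,0,0,0.5],[-0.002,0,0,0,0,0,0.5]]])

```text
clock: 9.22
tcp_pos: [0.4941, 0.1228, -0.0105]
tcp_rot: [-0.005, 0.021, 1.0, -0.001]
contact_force: [-11.0, -0.2, 7.6]
gripper_width: 0.0214
```

```bash
python3 -c "
from h import *
where()
for p in ((-75,0,-8),(-75,0,150),(35,0,190),(35,0,150)): print(p,goal(p))"
```

```text
t 9.22 clamp mm [-50.6   0.2 -10.5] F [-11.   -0.6   7.6] w 0.0214 q [-0.6   0.25  0.34  2.02 -0.11  0.89  1.33]
(-75, 0, -8) [0.061, -0.001, -0.006, -0.003, -0.018, -0.001]
(-75, 0, 150) [0.065, -0.001, -0.401, -0.003, -0.018, -0.001]
(35, 0, 190) [-0.209, -0.001, -0.503, -0.003, -0.018, -0.001]
(35, 0, 150) [-0.21, -0.001, -0.403, -0.003, -0.018, -0.001]
```

The carrier is against the stop: the force rose to 12 N at TCP x=-50.6, where -51 was expected. Before working the spokes I'll shut the fingers and touch the bare plate to calibrate the true tip height.

carry_out(rows=[[[0.03,0,0,0,0,0,0.5],[0.08,0,0,0,-0.018,0,1],[0.08,0,0,0,-0.018,0,1],[0.08,0,0,0,-0.018,0,1],[0.08,0,0.008,0,-0.018,0,1],[0.08,0,0.012,0,-0.018,0,1],[0.08,0,0.016,0,-0.018,0,1]]])

```text
clock: 10.1
tcp_pos: [0.4657, 0.1239, -0.0169]
tcp_rot: [0.003, 0.022, 1.0, -0.001]
contact_force: [0.2, -0.4, -0.2]
gripper_width: 0.0001
```

```bash
python3 -c "
from h import *
where()"
```

```text
t 10.1 clamp mm [-79.    0.1 -16.9] F [ 0.2 -0.4 -0.2] w 0.0001 q [-0.63  0.2   0.33  2.1  -0.08  0.85  1.28]
```

carry_out(rows=[[[0,0,0.005,0,0,0,1],[0,0,0.01,0,0,0,1],[0,0,0.015,0,0,0,1],[0,0,0.015,0,0,0,1]]])

```text
clock: 10.6
tcp_pos: [0.4657, 0.1241, -0.0187]
tcp_rot: [0.002, 0.022, 1.0, -0.0]
contact_force: [-13.4, -4.7, 38.6]
gripper_width: 0.0
```

```bash
python3 -c "
from h import *
where()"
```

```text
t 10.6 clamp mm [-79.1   0.2 -18.7] F [-13.2  -5.3  38.6] w 0.0 q [-0.62  0.2   0.33  2.1  -0.09  0.85  1.29]
```

Contact came at TCP z=-18.7 on the 10 mm plate, so the true tip is 28 mm behind the reported TCP. I'll use that for the spokes and retreat now.

```bash
cat >> h.py <<'E'
def arc(cx,cz,y=1.5): return (74+cx,y,52+cz)
E
python3 -c "
from h import *
for p in ((-79,0,130),(-20,1.5,150),(40,1.5,120),(40,1.5,86)): print(p,goal(p))"
```

```text
(-79, 0, 130) [-0.002, -0.001, -0.372, 0.0, 0.009, -0.003]
(-20, 1.5, 150) [-0.15, 0.003, -0.421, 0.0, 0.009, -0.003]
(40, 1.5, 120) [-0.299, 0.004, -0.345, 0.0, 0.009, -0.003]
(40, 1.5, 86) [-0.299, 0.004, -0.26, 0.0, 0.009, -0.003]
```

carry_out(rows=[[[0,0,-0.372,0,0,0,1],[0,0,-0.372,0,0.009,0,1],[0,0,-0.372,0,0.009,0,1]]])

```text
clock: 10.98
tcp_pos: [0.4669, 0.1248, 0.1303]
tcp_rot: [0.004, 0.022, 1.0, 0.001]
contact_force: [-0.2, 0.2, -1.5]
gripper_width: 0.0005
```

```bash
python3 -c "
from h import *
where()
for p in ((-20,1.5,150),(40,1.5,120),(40,1.5,86)): print(p,goal(p))"
```

```text
t 10.97 clamp mm [-77.9   1.1 130.3] F [-0.2  0.2 -1.5] w 0.0005 q [-0.66  0.    0.34  1.97 -0.    1.17  1.21]
(-20, 1.5, 150) [-0.145, 0.001, -0.048, 0.004, 0.015, -0.003]
(40, 1.5, 120) [-0.295, 0.001, 0.028, 0.004, 0.015, -0.003]
(40, 1.5, 86) [-0.294, 0.001, 0.113, 0.004, 0.015, -0.003]
```

carry_out(rows=[[[-0.145,0.001,-0.048,0,0.015,0,1],[-0.295,0.001,0.028,0,0.015,0,1],[-0.295,0.001,0.028,0,0.015,0,1],[-0.294,0.001,0.113,0,0.015,0,1],[-0.294,0.001,0.113,0,0.015,0,1]]])

```text
clock: 11.6
tcp_pos: [0.5794, 0.1192, 0.079]
tcp_rot: [-0.006, 0.021, 1.0, -0.001]
contact_force: [-0.7, -0.1, -0.2]
gripper_width: -0.0003
```

```bash
python3 -c "
from h import *
where()
im,K,E=shot('wrist');im2,_,_=shot('scene'); 
c=cv2.resize(im2[240:360,260:430],(680,480),interpolation=cv2.INTER_CUBIC)
cv2.imwrite('pics/s7.png',np.vstack([c[:360],np.pad(cv2.resize(im[160:],(480,240)),((0,0),(0,200),(0,0)))]))
for q in ((-30,34),(-4.5,34),(7.4,33.5),(18.4,28.9),(25.3,23.2),(30,20)): print(q,goal(arc(*q)))"
```

```text
t 11.6 clamp mm [34.7  0.1 79. ] F [-0.7 -0.1 -0.2] w -0.0003 q [-0.58  0.31  0.39  1.75 -0.13  1.12  1.38]
(-30, 34) [-0.017, 0.002, -0.009, -0.001, -0.01, -0.002]
(-4.5, 34) [-0.081, 0.002, -0.01, -0.001, -0.01, -0.002]
(7.4, 33.5) [-0.11, 0.002, -0.009, -0.001, -0.01, -0.002]
(18.4, 28.9) [-0.138, 0.002, 0.003, -0.001, -0.01, -0.002]
(25.3, 23.2) [-0.155, 0.002, 0.017, -0.001, -0.01, -0.002]
(30, 20) [-0.167, 0.002, 0.025, -0.001, -0.01, -0.002]
```

View pics/s7.png

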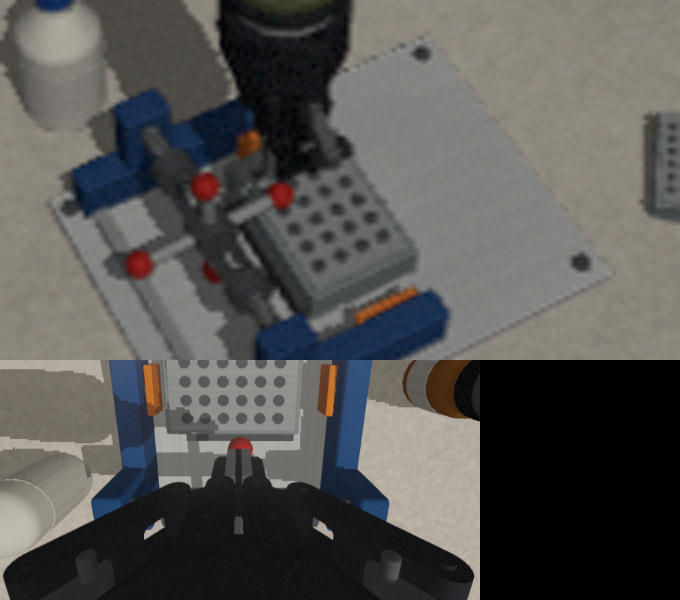

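The carrier lies flat along the stop between the open pads. Ball 3 (wrist crop 241,447) sits in line with the shut fingers. Re-reading the settled pose before the stroke.

```bash
python3 -c "
from h import *
where()
for q in ((-30,34),(-4.5,34),(7.4,33.5),(18.4,28.9),(25.3,23.2),(30,20)): print(q,goal(arc(*q)))"
```

```text
t 11.7 clamp mm [37.3  0.8 82.2] F [-0.2  0.5  0.4] w 0.0 q [-0.58  0.31  0.39  1.75 -0.13  1.12  1.38]
(-30, 34) [-0.017, 0.002, -0.009, -0.001, -0.01, -0.002]
(-4.5, 34) [-0.081, 0.002, -0.01, -0.001, -0.01, -0.002]
(7.4, 33.5) [-0.11, 0.002, -0.009, -0.001, -0.01, -0.002]
(18.4, 28.9) [-0.138, 0.002, 0.003, -0.001, -0.01, -0.002]
(25.3, 23.2) [-0.155, 0.002, 0.017, -0.001, -0.01, -0.002]
(30, 20) [-0.167, 0.002, 0.025, -0.001, -0.01, -0.002]
```

carry_out(rows=[[[-0.03,0.002,-0.009,0,-0.01,0,1],[-0.055,0.002,-0.009,0,-0.01,0,1],[-0.081,0.002,-0.01,0,-0.01,0,1],[-0.095,0.002,-0.01,0,-0.01,0,1],[-0.11,0.002,-0.009,0,-0.01,0,1],[-0.124,0.002,-0.004,0,-0.01,0,1],[-0.138,0.002,0.003,0,-0.01,0,1],[-0.138,0.002,0.003,0,-0.01,0,1]]])

```text
clock: 12.7
tcp_pos: [0.6382, 0.1179, 0.0795]
tcp_rot: [0.0, 0.022, 1.0, -0.001]
contact_force: [-1.1, 0.3, 1.1]
gripper_width: -0.0
```

```bash
python3 -c "
from h import *
ctrl.get_obs(); where()
for q in ((18.4,28.9),(25.3,23.2),(30,20)): print(q,goal(arc(*q)))"
```

```text
t 12.7 clamp mm [93.5  1.3 79.5] F [-1.1  0.2  1.1] w -0.0 q [-0.53  0.42  0.39  1.61 -0.17  1.15  1.43]
(18.4, 28.9) [0.003, 0.0, -0.003, -0.002, 0.001, -0.002]
(25.3, 23.2) [-0.015, 0.001, 0.011, -0.002, 0.001, -0.002]
(30, 20) [-0.026, 0.001, 0.019, -0.002, 0.001, -0.002]
```

```bash
cat >> h.py <<'E'
def knobs():
    "fit turnbuckle angle mod pi/2 from red balls in the scene and top pictures"
    for n in ("scene","top"):
        im,K,E=shot(n); h=cv2.cvtColor(im,cv2.COLOR_BGR2HSV)
        m=((h[...,0]<6)|(h[...,0]>174))&(h[...,1]>150)&(h[...,2]>70)
        c=proj(world((85,0,80)),K,E)[0]; k,_,st,ce=cv2.connectedComponentsWithStats(m.astype(np.uint8))
        b=[ce[i] for i in range(1,k) if st[i,4]>=8 and np.linalg.norm(ce[i]-c)<40]
        best=[]
        for q in np.arange(0,np.pi/2,.02):
            P=proj([world((85+50*np.sin(q+i*np.pi/2),1.5,80+50*np.cos(q+i*np.pi/2))) for i in range(4)],K,E)
            best.append((np.mean([np.linalg.norm(P-x,axis=1).min() for x in b]) if b else 9,q))
        print(n,len(b),"resid px %.1f q mod 90 = %.0f deg"%(min(best)[0],np.degrees(min(best)[1])))
E
python3 -c "
from h import *
knobs()"
```

```text
scene 4 resid px 1.2 q mod 90 = 38 deg
top 0 resid px 9.0 q mod 90 = 0 deg
```

carry_out(rows=[[[-0.008,0,0.004,0,0,0,1],[-0.015,0,0.011,0,0,0,1],[-0.026,0,0.019,0,0,0,1],[-0.026,0,0.019,0,0,0,1]]])

```text
clock: 13.3
tcp_pos: [0.6478, 0.1174, 0.0714]
tcp_rot: [-0.001, 0.022, 1.0, -0.001]
contact_force: [-1.9, 0.9, 2.2]
gripper_width: 0.0
```

```bash
python3 -c "
from h import *
ctrl.get_obs(); where();knobs()
for p in (arc(26,70),arc(-65,80),arc(-65,34)): print(goal(p))"
```

```text
t 13.3 clamp mm [103.1   1.2  71.4] F [-2.   0.8  2.2] w 0.0 q [-0.52  0.44  0.39  1.59 -0.18  1.14  1.44]
scene 4 resid px 0.9 q mod 90 = 58 deg
top 0 resid px 9.0 q mod 90 = 0 deg
[0.008, 0.001, -0.126, -0.002, -0.001, -0.002]
[0.236, 0.0, -0.151, -0.002, -0.001, -0.002]
[0.236, 0.0, -0.036, -0.002, -0.001, -0.002]
```

The turnbuckle turns as planned: 38°, then 58°, with all four balls fitted to within 1.2 px. Now lift over to the next spoke.

carry_out(rows=[[[0.008,0,-0.126,0,0,0,1],[0.1,0,-0.151,0,0,0,1],[0.236,0,-0.151,0,0,0,1],[0.236,0,-0.13,0,0,0,1],[0.236,0,-0.036,0,0,0,1],[0.236,0,-0.036,0,0,0,1],[0.236,0,-0.036,0,0,0,1]]])

```text
clock: 14.28
tcp_pos: [0.5549, 0.1213, 0.0873]
tcp_rot: [0.001, 0.022, 1.0, -0.001]
contact_force: [-0.2, 0.2, -0.0]
gripper_width: -0.0002
```

```bash
python3 -c "
from h import *
ctrl.get_obs(); where();knobs()
for q in ((-35,34),(-20,35),(-4.5,34),(7.4,33.5),(18.4,28.9),(25.3,23.2),(30,20)): print(q,goal(arc(*q)))"
```

```text
t 14.28 clamp mm [10.1  1.2 87.3] F [-0.2  0.1 -0. ] w -0.0002 q [-0.61  0.24  0.4   1.81 -0.1   1.11  1.35]
scene 4 resid px 0.9 q mod 90 = 58 deg
top 2 resid px 1.7 q mod 90 = 55 deg
(-35, 34) [-0.072, 0.0, 0.005, -0.001, 0.004, -0.003]
(-20, 35) [-0.109, 0.0, 0.002, -0.001, 0.004, -0.003]
(-4.5, 34) [-0.148, 0.0, 0.005, -0.001, 0.004, -0.003]
(7.4, 33.5) [-0.178, 0.0, 0.006, -0.001, 0.004, -0.003]
(18.4, 28.9) [-0.205, 0.0, 0.018, -0.001, 0.004, -0.003]
(25.3, 23.2) [-0.222, 0.0, 0.032, -0.001, 0.004, -0.003]
(30, 20) [-0.234, 0.0, 0.04, -0.001, 0.004, -0.003]
```

carry_out(rows=[[[-0.06,0,0.003,0,0,0,1],[-0.09,0,0.003,0,0,0,1],[-0.11,0,0.002,0,0,0,1],[-0.13,0,0.004,0,0,0,1],[-0.148,0,0.005,0,0,0,1],[-0.165,0,0.005,0,0,0,1],[-0.178,0,0.006,0,0,0,1],[-0.192,0,0.011,0,0,0,1]]])

```text
clock: 15.38
tcp_pos: [0.6305, 0.1183, 0.0824]
tcp_rot: [-0.0, 0.021, 1.0, -0.0]
contact_force: [-5.1, 0.4, 4.0]
gripper_width: -0.0002
```

```bash
python3 -c "
from h import *
ctrl.get_obs(); where();knobs()
for q in ((18.4,28.9),(25.3,23.2),(30,20),(31,18)): print(q,goal(arc(*q)))"
```

```text
t 15.38 clamp mm [85.8  1.4 82.4] F [-5.1  0.2  4. ] w -0.0002 q [-0.55  0.4   0.4   1.63 -0.17  1.15  1.42]
scene 3 resid px 1.1 q mod 90 = 23 deg
top 0 resid px 9.0 q mod 90 = 0 deg
(18.4, 28.9) [-0.015, 0.0, 0.003, -0.002, 0.001, -0.002]
(25.3, 23.2) [-0.033, 0.0, 0.017, -0.002, 0.001, -0.002]
(30, 20) [-0.044, 0.0, 0.025, -0.002, 0.001, -0.002]
(31, 18) [-0.047, 0.0, 0.03, -0.002, 0.001, -0.002]
```

carry_out(rows=[[[-0.015,0,0.003,0,0,0,1],[-0.025,0,0.01,0,0,0,1],[-0.033,0,0.017,0,0,0,1],[-0.044,0,0.025,0,0,0,1],[-0.047,0,0.03,0,0,0,1]]])

```text
clock: 16.1
tcp_pos: [0.6487, 0.1175, 0.0696]
tcp_rot: [-0.001, 0.021, 1.0, -0.0]
contact_force: [-4.8, 0.1, 3.8]
gripper_width: 0.0001
```

```bash
python3 -c "
from h import *
ctrl.get_obs(); where();knobs()
for p in (arc(26,70),arc(-65,80),arc(-65,34)): print(goal(p))"
```

```text
t 16.1 clamp mm [104.    1.3  69.6] F [-4.8 -0.1  3.8] w 0.0001 q [-0.53  0.45  0.4   1.59 -0.19  1.14  1.44]
scene 4 resid px 0.9 q mod 90 = 61 deg
top 0 resid px 9.0 q mod 90 = 0 deg
[0.011, 0.0, -0.131, -0.002, -0.002, -0.002]
[0.238, 0.0, -0.156, -0.002, -0.002, -0.002]
[0.238, 0.0, -0.041, -0.002, -0.002, -0.002]
```

At 151°. Third spoke next.

carry_out(rows=[[[0.011,0,-0.131,0,0,0,1],[0.1,0,-0.156,0,0,0,1],[0.238,0,-0.156,0,0,0,1],[0.238,0,-0.135,0,0,0,1],[0.238,0,-0.041,0,0,0,1],[0.238,0,-0.041,0,0,0,1],[0.238,0,-0.041,0,0,0,1]]])

```text
clock: 17.08
tcp_pos: [0.5554, 0.1213, 0.0873]
tcp_rot: [0.001, 0.022, 1.0, -0.001]
contact_force: [0.8, -0.7, 0.4]
gripper_width: 0.0001
```

```bash
python3 -c "
from h import *
ctrl.get_obs(); where();knobs()
for q in ((-35,34),(-20,35),(-4.5,34),(7.4,33.5),(18.4,28.9),(25.3,23.2),(30,20)): print(q,goal(arc(*q)))"
```

```text
t 17.07 clamp mm [10.7  1.2 87.3] F [ 0.8 -0.7  0.4] w 0.0001 q [-0.62  0.24  0.41  1.81 -0.1   1.11  1.35]
scene 4 resid px 0.9 q mod 90 = 62 deg
top 1 resid px 0.6 q mod 90 = 83 deg
(-35, 34) [-0.07, 0.0, 0.005, -0.001, 0.005, -0.003]
(-20, 35) [-0.108, 0.0, 0.003, -0.001, 0.005, -0.003]
(-4.5, 34) [-0.147, 0.0, 0.005, -0.001, 0.005, -0.003]
(7.4, 33.5) [-0.176, 0.0, 0.006, -0.001, 0.005, -0.003]
(18.4, 28.9) [-0.204, 0.0, 0.018, -0.001, 0.005, -0.003]
(25.3, 23.2) [-0.221, 0.0, 0.032, -0.001, 0.005, -0.003]
(30, 20) [-0.233, 0.0, 0.04, -0.001, 0.005, -0.003]
```

carry_out(rows=[[[-0.06,0,0.003,0,0,0,1],[-0.09,0,0.003,0,0,0,1],[-0.11,0,0.002,0,0,0,1],[-0.13,0,0.004,0,0,0,1],[-0.148,0,0.005,0,0,0,1],[-0.165,0,0.005,0,0,0,1],[-0.178,0,0.006,0,0,0,1],[-0.188,0,0.011,0,0,0,1]]])

```text
clock: 18.18
tcp_pos: [0.6293, 0.1184, 0.0825]
tcp_rot: [-0.0, 0.021, 1.0, -0.0]
contact_force: [-4.3, -0.1, 6.7]
gripper_width: -0.0001
```

```bash
python3 -c "
from h import *
ctrl.get_obs(); where();knobs()
for q in ((15,31),(18.4,28.9),(21,27),(25.3,23.2)): print(q,goal(arc(*q)))"
```

```text
t 18.18 clamp mm [84.6  1.4 82.5] F [-4.3 -0.3  6.7] w -0.0001 q [-0.55  0.4   0.41  1.63 -0.17  1.15  1.43]
scene 3 resid px 1.2 q mod 90 = 21 deg
top 0 resid px 9.0 q mod 90 = 0 deg
(15, 31) [-0.011, 0.0, -0.002, -0.002, 0.0, -0.002]
(18.4, 28.9) [-0.019, 0.0, 0.003, -0.002, 0.0, -0.002]
(21, 27) [-0.026, 0.0, 0.008, -0.002, 0.0, -0.002]
(25.3, 23.2) [-0.036, 0.0, 0.017, -0.002, 0.0, -0.002]
```

201° now; the end stop is at 223.5°. I'll advance gently and watch the force.

carry_out(rows=[[[-0.006,0,-0.001,0,0,0,1],[-0.011,0,-0.001,0,0,0,1],[-0.016,0,0.002,0,0,0,1],[-0.021,0,0.005,0,0,0,1]]])

```text
clock: 18.77
tcp_pos: [0.6362, 0.118, 0.0797]
tcp_rot: [-0.002, 0.021, 1.0, -0.0]
contact_force: [-5.6, 0.8, 4.3]
gripper_width: -0.0
```

```bash
python3 -c "
from h import *
ctrl.get_obs(); where();knobs()
for q in ((18.4,28.9),(21,27),(25.3,23.2)): print(q,goal(arc(*q)))"
```

```text
t 18.77 clamp mm [91.5  1.4 79.7] F [-5.7  0.5  4.3] w -0.0 q [-0.54  0.42  0.41  1.61 -0.18  1.15  1.43]
scene 4 resid px 1.3 q mod 90 = 36 deg
top 0 resid px 9.0 q mod 90 = 0 deg
(18.4, 28.9) [-0.002, 0.0, -0.003, -0.002, -0.005, -0.002]
(21, 27) [-0.008, 0.0, 0.002, -0.002, -0.005, -0.002]
(25.3, 23.2) [-0.019, 0.0, 0.011, -0.002, -0.005, -0.002]
```

carry_out(rows=[[[-0.004,0,0.001,0,0,0,1],[-0.008,0,0.003,0,0,0,1],[-0.011,0,0.005,0,0,0,1]]])

```text
clock: 19.25
tcp_pos: [0.6401, 0.1178, 0.0775]
tcp_rot: [-0.002, 0.021, 1.0, -0.001]
contact_force: [-7.0, 0.9, 3.7]
gripper_width: 0.0002
```

```bash
python3 -c "
from h import *
ctrl.get_obs(); where();knobs()"
```

```text
t 19.25 clamp mm [95.4  1.3 77.5] F [-7.   0.6  3.7] w 0.0002 q [-0.54  0.43  0.41  1.61 -0.18  1.15  1.44]
scene 4 resid px 1.1 q mod 90 = 41 deg
top 0 resid px 9.0 q mod 90 = 0 deg
```

carry_out(rows=[[[-0.003,0,0.002,0,0,0,1],[-0.006,0,0.004,0,0,0,1],[-0.006,0,0.004,0,0,0,1]]])

```text
clock: 19.73
tcp_pos: [0.6408, 0.1179, 0.0767]
tcp_rot: [-0.004, 0.021, 1.0, -0.0]
contact_force: [-13.6, -0.0, 10.5]
gripper_width: 0.0004
```

```bash
python3 -c "
from h import *
ctrl.get_obs(); where();knobs()"
```

```text
t 19.73 clamp mm [96.1  1.4 76.7] F [-13.6  -0.6  10.5] w 0.0004 q [-0.54  0.43  0.41  1.6  -0.18  1.15  1.44]
scene 4 resid px 1.0 q mod 90 = 44 deg
top 0 resid px 9.0 q mod 90 = 0 deg
```

The force has doubled and progress has stopped at 224°, which is the end stop. One small extra push to confirm, then lift off and retreat.

carry_out(rows=[[[-0.003,0,0.002,0,0,0,1],[-0.003,0,0.002,0,0,0,1]]])

```text
clock: 20.08
tcp_pos: [0.6409, 0.1179, 0.0765]
tcp_rot: [-0.005, 0.021, 1.0, -0.0]
contact_force: [-16.9, -0.3, 15.8]
gripper_width: -0.0001
```

```bash
python3 -c "
from h import *
ctrl.get_obs(); where();knobs()
for p in ((90,1.4,90),(85,1.4,190),(-110,30,230),(-110,300,230)): print(goal(p))"
```

```text
t 20.07 clamp mm [96.2  1.4 76.5] F [-16.8  -1.   15.8] w -0.0001 q [-0.54  0.43  0.41  1.6  -0.18  1.16  1.44]
scene 4 resid px 1.0 q mod 90 = 44 deg
top 0 resid px 9.0 q mod 90 = 0 deg
[0.016, -0.0, -0.033, -0.001, -0.019, -0.001]
[0.031, -0.0, -0.283, -0.001, -0.019, -0.001]
[0.519, 0.071, -0.379, -0.001, -0.019, -0.001]
[0.52, 0.746, -0.379, -0.001, -0.019, -0.001]
```

carry_out(rows=[[[0.018,0,-0.033,0,0,0,1],[0.03,0,-0.283,0,-0.019,0,1],[0.03,0,-0.283,0,-0.019,0,1],[0.52,0.4,-0.379,0,-0.019,0,1],[0.52,0.746,-0.379,0,-0.019,0,1],[0.52,0.746,-0.379,0,-0.019,0,1],[0.52,0.746,-0.379,0,-0.019,0,1],[0.52,0.746,-0.379,0,-0.019,0,1]]])

```text
clock: 21.18
tcp_pos: [0.4735, 0.3825, 0.2233]
tcp_rot: [0.006, 0.022, 1.0, 0.001]
contact_force: [1.7, 0.3, -1.2]
gripper_width: 0.0002
```

```bash
python3 -c "
from h import *
ctrl.get_obs(); where();knobs()
a=shot('top')[0][120:290,120:390];b=shot('scene')[0][225:365,230:450]
cv2.imwrite('pics/f.png',np.vstack([cv2.resize(a,(480,302),interpolation=2),cv2.resize(b,(480,298),interpolation=2)]))"
```

```text
t 21.18 clamp mm [-82.1 258.8 223.3] F [ 1.7  0.4 -1.2] w 0.0002 q [-0.94  0.21  0.25  1.55 -0.05  1.37  0.84]
scene 4 resid px 1.1 q mod 90 = 42 deg
top 2 resid px 1.3 q mod 90 = 38 deg
```

View pics/f.png

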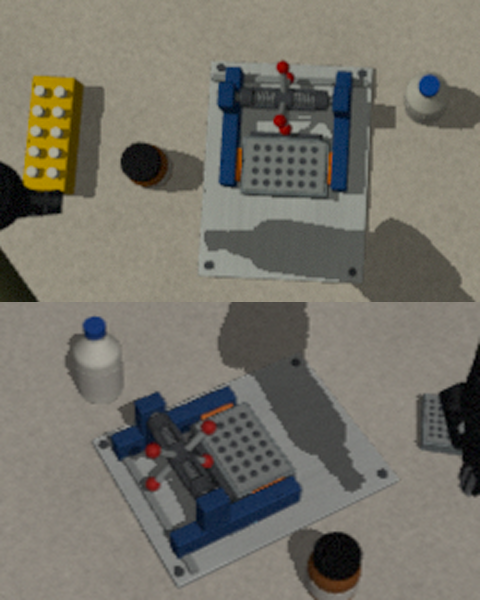

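The final view shows the carrier square against the stop with both orange pads on its ends, and the bottle, jar and rack where they were. The angle reads 42° against 44° under load, so I'll check the reader's bias on the first picture (q≈0) with a finer fit.

```bash
python3 - <<'E'
from h import *
_,K,E=shot("scene"); now=shot("scene")[0]
def fit(im):
    h=cv2.cvtColor(im,cv2.COLOR_BGR2HSV); m=((h[...,0]<6)|(h[...,0]>174))&(h[...,1]>150)&(h[...,2]>70)
    c=proj(world((85,0,80)),K,E)[0]; k,_,st,ce=cv2.connectedComponentsWithStats(m.astype(np.uint8))
    b=[ce[i] for i in range(1,k) if st[i,4]>=8 and np.linalg.norm(ce[i]-c)<40]; best=(9,)
    for q in np.arange(-.2,1.4,.01):
      P=proj([world((85+50*np.sin(q+i*np.pi/2),1.5,80+50*np.cos(q+i*np.pi/2))) for i in range(4)],K,E)
      D=[P[np.linalg.norm(P-x,axis=1).argmin()]-x for x in b]; r=np.std(D,axis=0).sum()  # offset-free
      r+=0.1*np.linalg.norm(D,axis=1).mean(); best=min(best,(r,q))
    return len(b),round(best[0],2),round(np.degrees(best[1]),1)
print(fit(cv2.imread("pics/scene0.png")),fit(now))
E
```

```text
(3, np.float64(0.35), np.float64(4.0)) (4, np.float64(0.7), np.float64(43.0))
```

```bash
python3 -c "
from h import *
where(); print(ctrl.sign_off())"
```

```text
t 21.48 clamp mm [-80.6 255.4 222.5] F [-0.7 -0.5  0.8] w -0.0001 q [-0.94  0.22  0.26  1.55 -0.05  1.37  0.84]
the job is handed in; nothing more can be done
None
```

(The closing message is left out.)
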